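Uncouple the blow nozzle from the plaster bench's air outlet

TASK

Unplug the blow nozzle from the bench's quick coupling: slide the coupling's sprung sleeve back until the nozzle pops out a little, then pull the nozzle straight out so that the sleeve snaps fully forward again. Lay the nozzle down gently, flat inside the shallow tray, let go of it, and leave the plaster foot, the bowl and the spatula where they are.

Things in the scene. Friction and masses are not known exactly. Their poses are not given: they have to be found in the camera images.
- coupling: Air outlet fixed to the bench: aluminium block 70 (x) x 50 (y) x 100 mm high with a level brass quick coupling, 26 mm thick, out of its front. Origin: centre of the block's underside, on the bench. The coupling's axis runs along this frame's +y, 75 mm above the bench; block front at y = 25, mouth at y = 115 mm. The nozzle pulls out along +y; the sleeve draws back along -y.
- mouth (a point): Centre of the coupling's open end, on its axis. Plugged in, the nozzle's nipple goes 30 mm into it.
- sleeve_mid (a point): Centre of the coupling's sleeve, on the axis; moves with the sleeve. The sleeve is a ribbed steel ring, 38 mm outer diameter (ribs 41), 38 mm long along the axis; fully forward its centre is at y = 90 mm in the coupling's frame, with 46 mm of bare coupling behind it. Pinch it from above, fingers either side (along the coupling's x), and draw it back.
- sleeve (a joint): How far the sleeve is drawn back, m: 0 fully forward, 0.014 fully back (hard stop). A spring resists with 4 N at 0 to 10 N fully back. Forward it locks the nipple. Drawn back over 9 mm it unlocks and an inner spring pushes the nozzle out about 6 mm. Let go then, it returns only half-way (about 0.007), riding on the nipple, and snaps to 0 once the nipple is pulled out.
- nozzle: Blow nozzle, straight, 150 mm long, about 0.12 kg. Origin: centre of its black octagonal grip, on its axis. y axis: along it towards the blowing end. Steel nipple, diameter 19 mm, y = -57 to -25; grip, 24 mm across flats (flat sides, top and underside), -25 to 25; steel tube, diameter 8 mm, 25 to 93. Plugged in, its y is the coupling's y and the origin is at y = 142 mm there, 75 mm up.
- nipple_end (a point): Inner end of the nozzle's nipple, on its axis, 57 mm from the nozzle's origin. Pulled out when it has left the mouth; it must come straight out along the axis, 30 mm from plugged in, about 24 mm from popped out. Unlocked, a pull of 2 to 6 N does it.
- tray: Shallow open tray of white enamelled sheet, screwed to the bench, 220 mm along its x, 130 mm along its y, 22 mm high, walls and floor 4 mm thick. Origin: centre of its underside, on the bench. The nozzle fits when it lies roughly along the tray's x, either way round.
- cast: Bystander: white plaster foot, about 195 x 80 x 100 mm, loose. Origin: under its middle, on the bench.
- bowl: Bystander: dark rubber mixing bowl, 116 mm across, 60 mm high, loose. Origin: centre of its underside.
- spatula: Bystander: spatula 260 mm long, lying on the bench, loose. Origin: about its middle.

How it is judged:
By the outcome, as a careful person would: the job done as asked, in the order asked, and still so for the second after the job is handed in, with the robot touching nothing.
It also fails if it takes over 54 s, if anything falls off the work surface, if the arm or the gripper's body presses on something with over 40 N, if the wrist force passes 120 N, or if a joint passes its speed limit or range.

ROBOT

A 7-joint arm with a two-finger parallel gripper is mounted at the origin on the work surface. World frame = base frame: x ahead of the robot, y to its left, z up, the work surface at z = 0. Lengths are in m, angles in rad, forces in N, time in s.
With the tool pointing down it reaches from about 0.425 to 0.825 m from the base axis. Payload 3.6 kg.
Tool frame: the origin (TCP) lies where the fingers leave the gripper's body, on its centre line; the fingertips stand 73 mm ahead of it and the grasp point (between the pads) lies 54 mm ahead of it; z points along the fingers, y is the line along which they close (so a half turn about z gives the same grasp; the last joint's range is limited). The gripper opens to 85 mm and grips with 20 to 120 N. Pads are 22 mm wide; open, the fingers measure 114 mm over their backs; the gripper's body (76 mm by 85 mm) begins 54 mm behind the grasp point. The pads swing forward as they close: fully open they stand 13 mm farther back than shut.
Start: joints at [-1.188, 0.615, -0.013, 1.423, 0.008, 1.103, -0.04], TCP at [0.258, 0.596, 0.304] pointing down, gripper open.
Joint ranges: [-3.12, 3.12], [-0.3, 2.06], [-1.34, 1.32], [0.26, 2.42], [-1.36, 4.5], [0.01, 1.98], [-2.84, 2.84]. Speed limits (rad/s): [2.79, 2.79, 3.14, 3.14, 3.14, 3.14, 3.14].

INTERFACE

Orientations are given as a unit quaternion [x, y, z, w].
In Python, from station import arm, snapshot, camera_info, ticket gives the robot as it stands. Calls block until the motion is done:
- arm.movep(position, orientation): joint-space move of the TCP to a pose.
- arm.line_to(position, velocity=0.15, ori=None): straight line of the TCP; ori=None keeps the orientation; velocity is the mean speed in m/s.
- arm.move_j(angles): joint-space move.
- arm.move_gripper(opening, effort=None): opening from 0.0 (shut) to 1.0 (fully open); effort is the grip in N (None keeps the last); returns when the fingers have stopped.
- arm.pause(seconds).
- arm.ik(position, orientation): joint angles nearest the present ones, or None.
- snapshot(name): name is "scene" or "side" or "wrist"; returns the picture (420x560x3 uint8, blue, green, red); there is no depth.
- camera_info(name): a dict with "fx", "fy", "cx", "cy" (pixels), "R" (3x3) and "t" (3): a world point X has camera coordinates R X + t; the wrist camera has in their place "T_tool_cam" (4x4, takes a point from camera to tool coordinates, whose origin is the TCP and whose axes are the flange's). Camera axes: x right, y down, z forward; pixel columns grow to the right and rows downward; lengths in m; the calibration is good to about 2 mm. A picture is of the moment at which its call begins: read the wrist's pose just before it. camera_info takes no time and is no camera call.
A pose or a line that the arm cannot do raises arm.MotionError and nothing moves.
- ticket.finish_job(): hands the job in; it is judged then, once.
Readings, each from a call of its own:
- arm.read_time(): time.
- arm.read_joint_positions(): joint angles.
- arm.read_dq(): joint speeds.
- arm.read_effort(): joint torques, N m.
- arm.read_tool_pos(): TCP position.
- arm.read_eef_rot(): TCP orientation.
- arm.read_ft_force(): force on the tool from outside, world axes, zero at the start.
- arm.read_wrist_torque(): the same for the moment, N m.
- arm.read_opening(): opening from 0.0 (shut) to 1.0 (fully open).
- arm.read_finger_force(): force on a finger pad.
Only numpy, scipy, OpenCV 4.12 (cv2) and the standard library are available. Lean on these libraries where they do the work, as an engineer would, in place of code of your own. Each camera call takes 0.05 s, during which the arm holds its last target. There are 200 camera calls.

## Working session

There is one attempt and no reset: what is moved stays moved. The work goes in short steps, each a Python script; the robot and the scene stay as the last script left them, time stands still between calls to the robot, and variables do not carry over. Pictures are saved under pics/ and viewed, at most 10 in all, crops included, and the job is handed in when it is done.

```bash
mkdir -p pics; ls; python3 - <<'E'
from station import *
import cv2
for n in("scene","side"):
    cv2.imwrite(f"pics/{n}0.png",cv2.resize(snapshot(n),(800,600),interpolation=cv2.INTER_CUBIC))
    c=camera_info(n);print(n,{k:(v.tolist() if hasattr(v,'tolist') else v) for k,v in c.items()})
print(camera_info("wrist"),arm.read_eef_rot(),arm.read_time())
E
```

```text
pics
scene {'fx': 384.72906856283885, 'fy': 384.72906856283885, 'cx': 284.1921202712784, 'cy': 208.87093469782508, 'R': [[0.06637199743283784, 0.9977603826296753, -0.008305227959495357], [0.8500204667155963, -0.06089938752356779, -0.523217422075999], [-0.5225513985450382, 0.027667371648534545, -0.8521587601055842]], 't': [-0.03269918573469172, -0.4744886480751909, 1.327701792720355]}
side {'fx': 413.744414155136, 'fy': 413.744414155136, 'cx': 281.26470989691535, 'cy': 204.2021944718778, 'R': [[0.72095443546926, -0.6928554685088989, 0.013266564533254832], [-0.48529374831543254, -0.5184559940581714, -0.7040549410884857], [0.4946864459666933, 0.5011533517621806, -0.7100215758653917]], 't': [-0.4593212687081003, 0.35546002959172673, 0.8863790633734225]}
{'fx': 291.30889056619424, 'fy': 291.30889056619424, 'cx': 277.48502512717437, 'cy': 209.79689116170482, 'T_tool_cam': array([[-8.80911940e-04, -9.51844971e-01, -3.06578499e-01,
         7.87488599e-02],
       [ 9.99999498e-01, -6.92371967e-04, -7.23732173e-04,
         8.86313356e-04],
       [ 4.76614471e-04, -3.06578983e-01,  9.51845103e-01,
        -6.97780900e-02],
       [ 0.00000000e+00,  0.00000000e+00,  0.00000000e+00,
         1.00000000e+00]])} [ 2.02930599e-01  9.79192419e-01 -1.15336552e-03 -2.19243037e-04] 0.1
```

View pics/scene0.png

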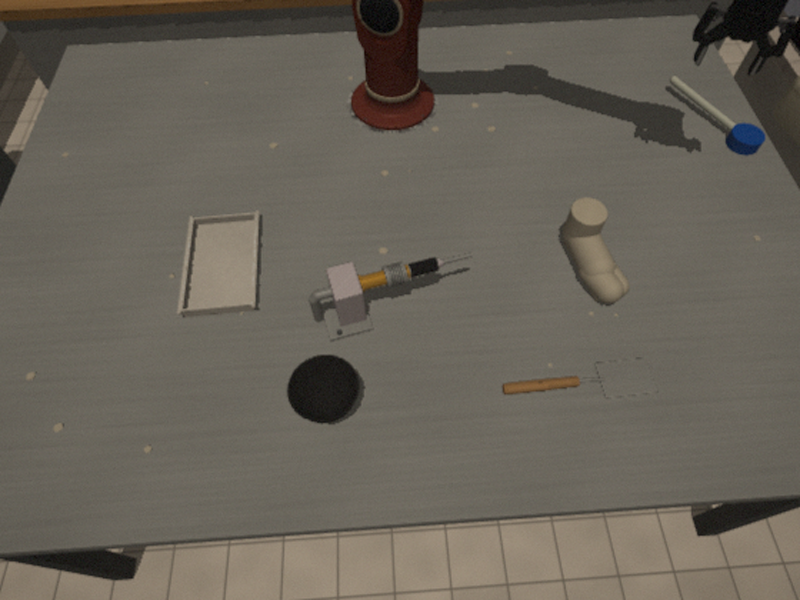

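View pics/side0.png

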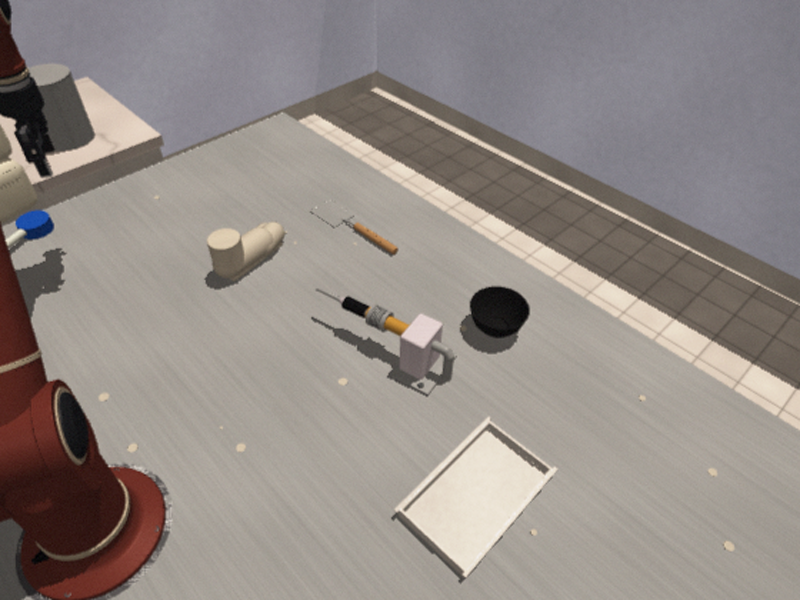

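Scene (800 px scale): the coupling block is at (345,290), sleeve (397,274), grip (424,267), tube tip (471,255). The tray's rim corners are (191,216), (261,212), (258,312), (179,314).

```bash
cat > h.py <<'E'
from station import *
import numpy as np, cv2
from scipy.spatial.transform import Rotation as Rt
def cam(n,T=None):
    c=camera_info(n)
    if n=="wrist":
        M=T@c["T_tool_cam"]; R=M[:3,:3].T; t=-R@M[:3,3]
    else: R,t=np.array(c["R"]),np.array(c["t"])
    return c,R,t
def ray(n,uv,s=1.0,T=None):
    c,R,t=cam(n,T); u,v=np.array(uv)*s
    d=R.T@np.array([(u-c["cx"])/c["fx"],(v-c["cy"])/c["fy"],1]); return -R.T@t,d
def onz(n,uv,z,s=1.0,T=None):
    o,d=ray(n,uv,s,T); return o+d*(z-o[2])/d[2]
def tool():
    T=np.eye(4);T[:3,:3]=Rt.from_quat(arm.read_eef_rot()).as_matrix();T[:3,3]=arm.read_tool_pos();return T
def down(yaw):  # tool z down, tool y axis along world direction yaw
    y=np.array([np.cos(yaw),np.sin(yaw),0]);z=np.array([0,0,-1.]);return Rt.from_matrix(np.c_[np.cross(y,z),y,z]).as_quat()
E
python3 - <<'E'
from h import *
np.set_printoptions(precision=4,suppress=True)
s=.7
for p in[(397,274),(424,267),(471,255),(372,281)]: print("sc",onz("scene",p,.075,s))
for p in[(378,317),(355,304),(318,290)]: print("sd",onz("side",p,.075,s))
for p in[(191,216),(261,212),(258,312),(179,314)]: print("tray",onz("scene",p,.022,s))
for p in[(488,421),(555,470),(464,576),(397,513)]: print("trayS",onz("side",p,.022,s))
print(onz("scene",(324,388),.06,s), Rt.from_quat(arm.read_eef_rot()).as_matrix())
E
```

```text
sc [ 0.5521 -0.0193  0.075 ]
sc [0.5405 0.0297 0.075 ]
sc [0.5203 0.1168 0.075 ]
sc [ 0.5638 -0.0641  0.075 ]
sd [ 0.5521 -0.0234  0.075 ]
sd [0.5428 0.0309 0.075 ]
sd [0.515  0.1081 0.075 ]
tray [ 0.344 -0.428  0.022]
tray [ 0.3439 -0.2864  0.022 ]
tray [ 0.5811 -0.2749  0.022 ]
tray [ 0.5751 -0.4179  0.022 ]
trayS [ 0.5598 -0.2909  0.022 ]
trayS [ 0.5682 -0.4229  0.022 ]
trayS [ 0.3432 -0.4306  0.022 ]
trayS [ 0.3376 -0.3008  0.022 ]
[ 0.7531 -0.1482  0.06  ] [[-0.9176  0.3974 -0.0009]
 [ 0.3974  0.9176 -0.0022]
 [-0.     -0.0023 -1.    ]]
```

```bash
python3 - <<'E'
from h import *
arm.movep([.545,.01,.25],down(np.radians(13.5)))
T=tool();np.save("T1.npy",T);im=snapshot("wrist")
cv2.imwrite("pics/w1.png",cv2.resize(im[100:400,80:480],(800,600),interpolation=cv2.INTER_CUBIC))
print(T,arm.read_time(),arm.read_joint_positions())
E
```

```text
[[-2.36085225e-01  9.71732348e-01  1.05128360e-04  5.45188950e-01]
 [ 9.71731975e-01  2.36085036e-01  9.07511807e-04  1.15964896e-02]
 [ 8.57039346e-04  3.16406718e-04 -9.99999583e-01  2.49944645e-01]
 [ 0.00000000e+00  0.00000000e+00  0.00000000e+00  1.00000000e+00]] 2.4833 [-0.26787562  0.52957827  0.31472384  1.80548568 -0.21270381  0.83948802
  0.38733416]
```

View pics/w1.png

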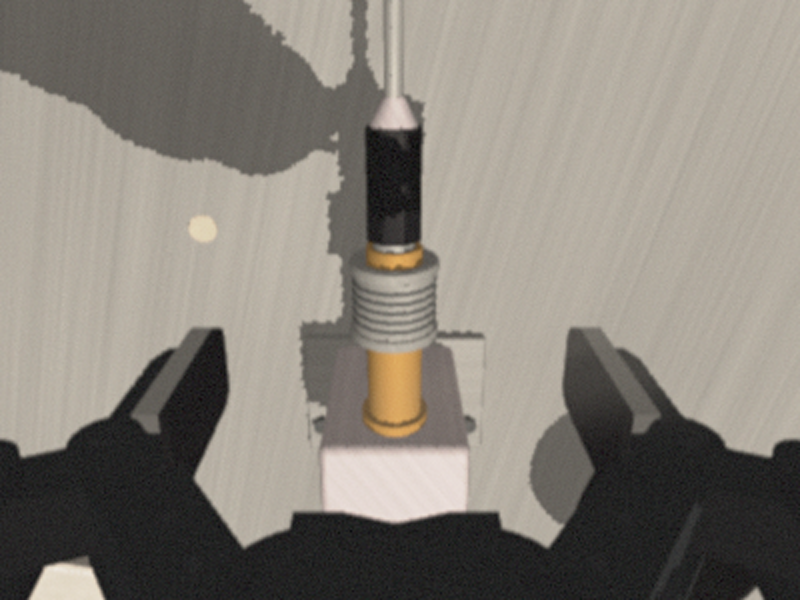

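The wrist view shows the coupling axis almost vertical at column 394. The grip's top face spans rows 127–243, the sleeve rows about 256–345, and the block's front top edge is at row 446 (crop pixels).

```bash
python3 - <<'E'
from h import *
np.set_printoptions(precision=4,suppress=True)
T=np.load("T1.npy")
f=lambda u,v,z:onz("wrist",(u/2+80,v/2+100),z,1,T)
a,b=f(393.5,127,.087),f(393.5,243,.087);c=f(394,5,.079);d=f(395,390,.088);e=f(394.5,446,.1);
print(a,b,np.linalg.norm(a-b),c,d,e)
v=c-d;th=np.arctan2(v[1],v[0]);print(np.degrees(th))
u=np.array([np.cos(th),np.sin(th)])
g=(a+b)[:2]/2; print("grip",g,"block origin est",g-u*.142,"sleeve",g-u*.052, "front edge y (25):",(e[:2]-(g-u*.142))@u*1e3)
E
```

```text
[0.5347 0.0536 0.087 ] [0.5463 0.0057 0.087 ] 0.04929169629208684 [0.5241 0.0985 0.079 ] [ 0.5638 -0.0639  0.088 ] [ 0.5686 -0.0847  0.1   ]
103.73890482226017
grip [0.5405 0.0297] block origin est [ 0.5742 -0.1083] sleeve [ 0.5529 -0.0209] front edge y (25): 24.28656895410201
```

```bash
cat >> h.py <<'E'
th=np.radians(103.74);u=np.array([np.cos(th),np.sin(th),0]);G=np.array([.5405,.0297,0]);S=G-.052*u
Q=down(th-np.pi/2)
E
python3 - <<'E'
from h import *
np.set_printoptions(precision=4,suppress=True)
for a in(2.6,182.6): print(a,arm.ik([.4565,-.3565,.08],down(np.radians(a-90))))
z=lambda p,h:p+np.array([0,0,h])
arm.move_gripper(.8)
arm.line_to(z(S,.2),.2,Q); arm.pause(.15)
arm.line_to(z(S,.128),.12); arm.pause(.2)
print(arm.read_tool_pos(),z(S,.128),arm.read_ft_force())
arm.move_gripper(0,60); arm.pause(.2)
print("grip",arm.read_opening(),arm.read_finger_force(),arm.read_ft_force())
p0=arm.read_tool_pos()
for d in(.006,.0125):
    arm.line_to(z(S-d*u,.128),.03); arm.pause(.2)
    print(d,(arm.read_tool_pos()-p0)@u,arm.read_ft_force()@u,arm.read_ft_force())
T=tool();np.save("T2.npy",T);im=snapshot("wrist")
cv2.imwrite("pics/w2.png",cv2.resize(im[60:360,80:480],(800,600),interpolation=cv2.INTER_CUBIC))
print(arm.read_time())
E
```

```text
2.6 [ 0.3181  0.8666  0.5097  1.8349 -0.6892  0.6246 -0.2709]
182.6 [ 0.6892  0.8053 -0.1027  1.8227  0.149   0.5211  2.1046]
[ 0.5534 -0.0208  0.1289] [ 0.5529 -0.0208  0.128 ] [ 0.2991  0.3323 -1.1125]
grip 0.4162015621681782 60.926313707605004 [-2.1337 -0.4389  6.021 ]
0.006 -0.0033991948945318352 5.629646152009829 [-3.3183  4.9841  7.5598]
0.0125 -0.008351611571211863 6.397783238961853 [-3.7296  5.6743  7.571 ]
6.1083
```

View pics/w2.png

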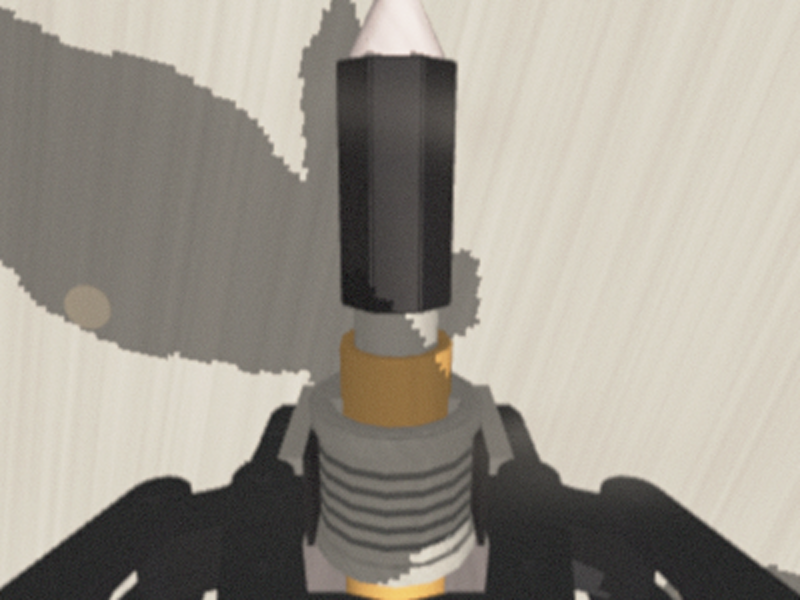

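The nozzle has popped out: the steel nipple now shows between the grip (bottom at row 310) and the mouth (row 355). Next I'll release the sleeve and take the grip.

```bash
python3 - <<'E'
from h import *
np.set_printoptions(precision=4,suppress=True)
z=lambda p,h:p+np.array([0,0,h])
arm.line_to(z(S-.0155*u,.128),.03); arm.pause(.3)
print((arm.read_tool_pos()-S)@u,arm.read_ft_force()@u)
arm.move_gripper(.8); arm.pause(.2)
arm.line_to(z(S-.01*u,.2),.15)
N=G+.006*u
arm.line_to(z(N,.2),.15); arm.pause(.2)
T=tool();np.save("T3.npy",T);im=snapshot("wrist")
cv2.imwrite("pics/w3.png",cv2.resize(im[100:400,80:480],(800,600),interpolation=cv2.INTER_CUBIC))
arm.line_to(z(N,.139),.12); arm.pause(.2)
print(arm.read_tool_pos()-z(N,.139))
arm.move_gripper(0,40); arm.pause(.2)
print("grip",arm.read_opening(),arm.read_finger_force(),arm.read_ft_force(),arm.read_time())
E
```

```text
-0.010751295192410564 7.572915168285228
[0.0005 0.     0.0009]
grip 0.26820479811509657 41.40880411025137 [-1.2327  1.1765  2.2921] 10.2917
```

View pics/w3.png

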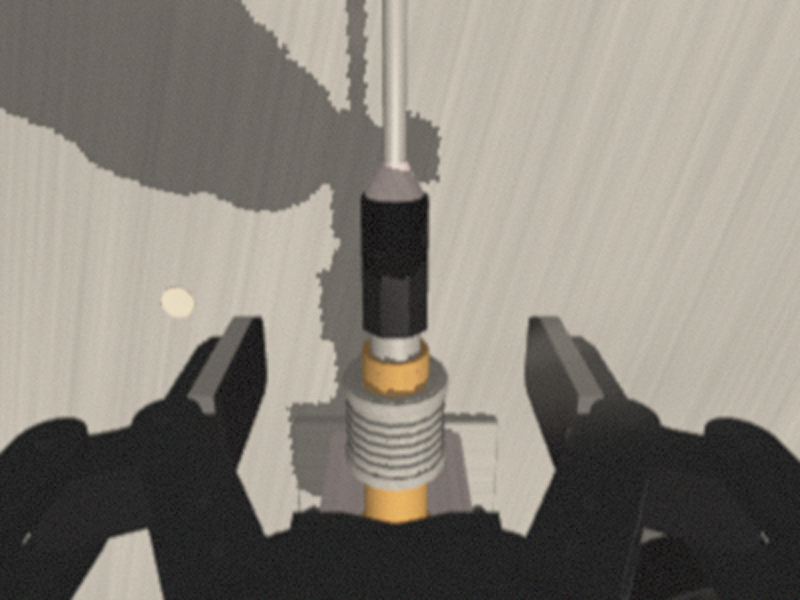

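The nozzle stays popped out with nipple visible at rows 333–350, and the sleeve is half-way back. The grip is held, so I'll pull straight out.

```bash
python3 - <<'E'
from h import *
np.set_printoptions(precision=4,suppress=True)
z=lambda p,h:p+np.array([0,0,h])
N=G+.006*u
p0=arm.read_tool_pos()
for d in(.012,.024,.036,.06):
    arm.line_to(z(N+d*u,.139),.05); arm.pause(.1)
    print(d,(arm.read_tool_pos()-p0)@u,arm.read_ft_force(),arm.read_opening())
T=tool();np.save("T4.npy",T);im=snapshot("wrist")
a=cv2.resize(im[100:400,80:480],(400,300));b=cv2.resize(snapshot("side")[150:300,180:380],(400,300),interpolation=cv2.INTER_CUBIC)
cv2.imwrite("pics/w4.png",np.hstack([a,b]))
print(arm.read_time())
E
```

```text
0.012 0.01228652921368811 [ 0.8098 -0.6691 -0.84  ] 0.27016502009331805
0.024 0.02403250501543394 [ 0.6382  0.7424 -2.0104] 0.26691942528686147
0.036 0.03585868595598533 [ 0.4426 -0.0847 -1.1677] 0.26499344427119575
0.06 0.05950058826870754 [-0.272  -0.0702 -2.0947] 0.2643082874394571
12.6
```

View pics/w4.png

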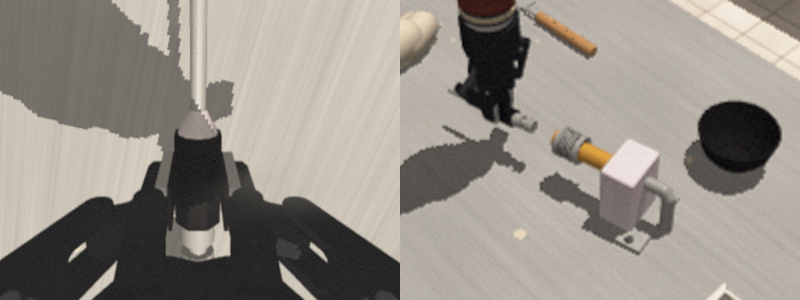

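The nozzle is out and the sleeve is forward against the mouth. I'll carry it to the tray and check the alignment from above.

```bash
python3 - <<'E'
from h import *
np.set_printoptions(precision=4,suppress=True)
p=G+.066*u
arm.line_to(p+[0,0,.28],.2)
v=np.radians(2.6);u2=np.array([np.cos(v),np.sin(v),0]);C=np.array([.4565,-.3565,0])
arm.movep(C-.018*u2+[0,0,.28],down(v-np.pi/2)); arm.pause(.3)
T=tool();np.save("T5.npy",T);im=snapshot("wrist");cv2.imwrite("pics/w5.png",cv2.resize(im,(800,600)))
cv2.imwrite("pics/w5s.png",cv2.resize(snapshot("side")[180:420,180:420],(600,600),interpolation=cv2.INTER_CUBIC))
print(arm.read_time(),arm.read_opening(),arm.read_tool_pos(),arm.read_joint_positions(),arm.read_ft_force())
E
```

```text
15.5417 0.2703697724522408 [ 0.4387 -0.3571  0.28  ] [ 0.1428  0.6296  0.8333  1.7221 -0.5327  1.0319 -0.3611] [ 0.3059  0.1266 -2.0435]
```

View pics/w5.png

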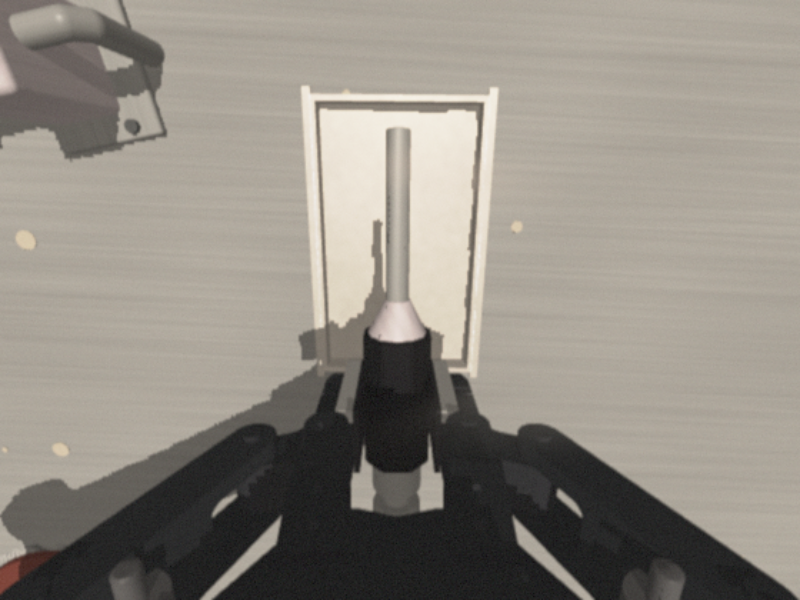

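View pics/w5s.png

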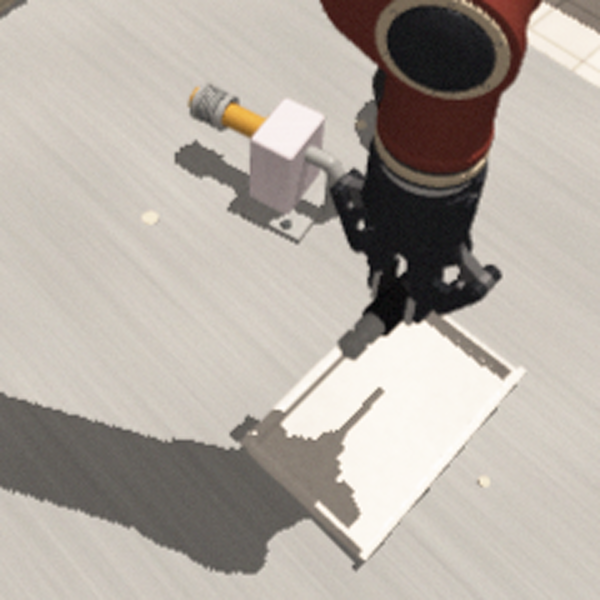

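The tray is aligned with the nozzle: wrist view rim corners are (302,88), (498,88), (477,375), (320,372), and the tube tip is at (398,128). I'll check the tray centre and how level the nozzle is.

```bash
python3 - <<'E'
from h import *
np.set_printoptions(precision=4,suppress=True)
T=np.load("T5.npy")
P=[onz("wrist",p,.022,.7,T) for p in[(302,88),(498,88),(477,375),(320,372)]];print(np.array(P),np.mean(P,0))
c,R,t=cam("wrist",T)
def pr(X): x=R@X+t; return (np.array([c["fx"]*x[0]/x[2]+c["cx"],c["fy"]*x[1]/x[2]+c["cy"]])/.7).round(1)
x=T[:3,0]
for dz in(-.012,-.01):
  O=T[:3,3]+T[:3,2]*.054+np.array([0,0,dz])
  for off in(0,.003):
    for deg in(0,3): # nose-down
      r=np.radians(deg);d=x*np.cos(r)-np.array([0,0,1])*np.sin(r);n=np.cross(d,T[:3,1]);n*=np.sign(n[2]);o=O+x*off
      print(dz,off,deg,"tip top",pr(o+.093*d+.004*n),"grip front top",pr(o+.025*d+.012*n),"back top",pr(o-.025*d+.012*n))
E
```

```text
[[ 0.567  -0.2828  0.022 ]
 [ 0.5734 -0.422   0.022 ]
 [ 0.3459 -0.431   0.022 ]
 [ 0.3426 -0.2932  0.022 ]] [ 0.4573 -0.3573  0.022 ]
-0.012 0 0 tip top [399.2 114.2] grip front top [399.1 340.7] back top [399.  468.8]
-0.012 0 3 tip top [399.1 115.8] grip front top [399.1 337.4] back top [399.  469.8]
-0.012 0.003 0 tip top [399.2 102.9] grip front top [399.1 332. ] back top [399.  461.9]
-0.012 0.003 3 tip top [399.1 105. ] grip front top [399.1 328.8] back top [399.  462.8]
-0.01 0 0 tip top [399.2 113.4] grip front top [399.2 343.2] back top [399.  472.7]
-0.01 0 3 tip top [399.1 115.1] grip front top [399.1 339.8] back top [399.  473.7]
-0.01 0.003 0 tip top [399.2 101.9] grip front top [399.2 334.5] back top [399.  465.7]
-0.01 0.003 3 tip top [399.1 104. ] grip front top [399.1 331.1] back top [399.  466.7]
```

```bash
python3 - <<'E'
from h import *
np.set_printoptions(precision=4,suppress=True)
T=np.load("T5.npy");x=T[:3,0]
c,R,t=cam("side")
def pr(X): q=R@X+t; return ((np.array([c["fx"]*q[0]/q[2]+c["cx"],c["fy"]*q[1]/q[2]+c["cy"]])-180)*2.5).round(1)
O=T[:3,3]+T[:3,2]*.064
for deg in(-6,-3,0,3,6,10):
  r=np.radians(deg);d=x*np.cos(r)-np.array([0,0,1])*np.sin(r)
  print(deg,*[pr(O+k*d) for k in(.093,.025,-.025,-.057)])
E
python3 - <<'E'
import cv2
a=cv2.imread('pics/w5s.png')[260:480,220:460];cv2.imwrite('pics/w5c.png',cv2.resize(a,None,fx=2.5,fy=2.5))
E
```

```text
-6 [470.8 215. ] [417.5 273.1] [375.7 318.7] [347.6 349.3]
-3 [470.1 218.4] [417.4 274. ] [375.8 317.8] [347.7 347.4]
0 [469.2 222. ] [417.2 274.9] [375.9 316.9] [348.  345.4]
3 [468.1 225.7] [417.  275.9] [376.1 315.9] [348.4 343.2]
6 [466.9 229.6] [416.7 276.9] [376.4 314.9] [348.9 340.8]
10 [464.9 235. ] [416.2 278.4] [376.8 313.5] [349.8 337.5]
```

View pics/w5c.png

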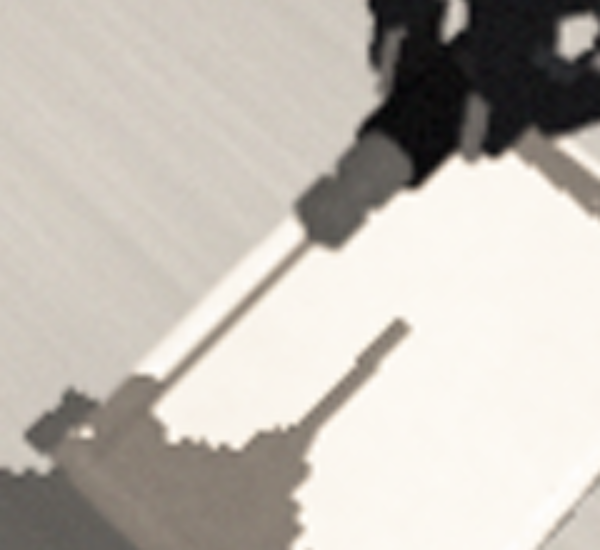

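The picture shows the nipple end at about (347,348) of the side crop, where a level nozzle would put it. I'll lower gently until contact.

```bash
python3 - <<'E'
from h import *
np.set_printoptions(precision=4,suppress=True)
v=np.radians(2.6);u2=np.array([np.cos(v),np.sin(v),0]);C=np.array([.457,-.357,0])-.018*u2
arm.line_to(C+[0,0,.12],.15);arm.line_to(C+[0,0,.09],.06);arm.pause(.3)
f0=arm.read_ft_force()[2];h=.088
while h>.0755:
    arm.line_to(C+[0,0,h],.02);arm.pause(.15)
    f=arm.read_ft_force()[2]-f0;print(round(h,4),arm.read_tool_pos()[2].round(4),f.round(2))
    if f>2.5: break
    h-=.0012
print(arm.read_time(),arm.read_opening())
E
```

```text
0.088 0.088 -0.99
0.0868 0.0868 -0.89
0.0856 0.0856 -1.37
0.0844 0.0844 -2.35
0.0832 0.084 6.8
19.7083 0.2657673253221282
```

```bash
python3 - <<'E'
from h import *
np.set_printoptions(precision=4,suppress=True)
v=np.radians(2.6);u2=np.array([np.cos(v),np.sin(v),0]);C=np.array([.457,-.357,0])-.018*u2
arm.move_gripper(0,20)
h=.0825
while h>.077:
    arm.line_to(C+[0,0,h],.02);arm.pause(.15)
    f=arm.read_ft_force();print(round(h,4),arm.read_tool_pos()[2].round(4),f,arm.read_wrist_torque())
    if f[2]>14: break
    h-=.0008
cv2.imwrite("pics/w6.png",np.hstack([snapshot("wrist"),np.zeros((420,1,3),np.uint8)]))
cv2.imwrite("pics/w6s.png",cv2.resize(snapshot("side")[220:420,240:400],(480,600),interpolation=cv2.INTER_CUBIC))
print(arm.read_time(),arm.read_opening())
E
```

```text
0.0825 0.0839 [-2.4524  1.9804  9.2461] [0.5733 0.2908 0.0728]
0.0817 0.0837 [-2.5955  2.9993 13.7922] [0.74   0.3801 0.1144]
0.0809 0.0836 [-3.803   4.756  18.3014] [0.9526 0.5048 0.1203]
21.225 0.26708503567699166
```

View pics/w6s.png

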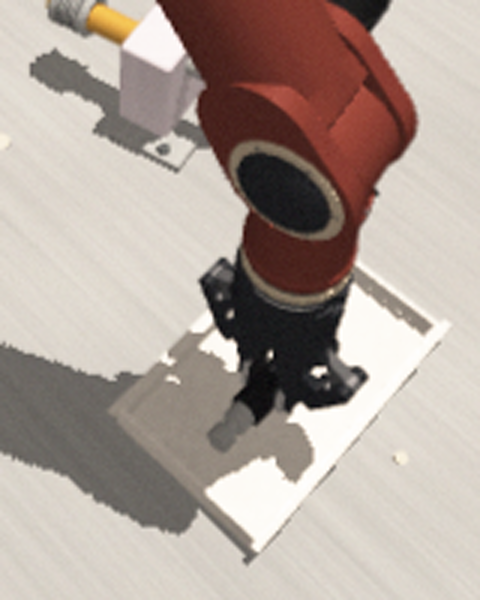

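The nozzle is in firm contact inside the tray, and the ten views are used up. I'll ease off the load, release in small steps, retreat and check numerically.

```bash
python3 - <<'E'
from h import *
np.set_printoptions(precision=4,suppress=True)
v=np.radians(2.6);u2=np.array([np.cos(v),np.sin(v),0]);C=np.array([.457,-.357,0])-.018*u2
arm.line_to(C+[0,0,.0835],.02);arm.pause(.2);print(arm.read_ft_force())
for o in(.28,.30,.33,.5): arm.move_gripper(o,20);arm.pause(.1);print(arm.read_opening(),arm.read_finger_force(),arm.read_ft_force())
arm.line_to(C+[0,0,.12],.06);arm.line_to(C+[0,0,.28],.2);arm.pause(.3)
np.save("T7.npy",tool());im=snapshot("wrist");cv2.imwrite("pics/w7.png",im)
T=tool();c,R,t=cam("wrist",T)
g=cv2.cvtColor(im,cv2.COLOR_BGR2GRAY)
def pr(X): q=R@X+t; return np.array([c["fx"]*q[0]/q[2]+c["cx"],c["fy"]*q[1]/q[2]+c["cy"]])
for k,z in((.093,.016),(.09,.016),(.04,.016),(.025,.016),(0,.028),(-.025,.016),(-.04,.016),(-.057,.016)):
    p=pr(C+k*u2+[0,0,z]);x,y=p.round().astype(int);print(k,p,g[y,x-30:x+31:2] if 0<=y<420 else None)
print(arm.read_time())
E
```

```text
[-1.0365  0.2182  5.8552]
0.275366145210291 2.483692335044907 [ 0.3029 -1.2673 -0.7119]
0.2999082964236695 0.0 [ 1.0032 -0.2852  0.1853]
0.32987211179102716 0.0 [ 0.0598  0.6153 -0.1797]
0.49853287502054827 0.0 [ 0.1739  0.0763 -0.9186]
0.093 [278.3643 101.5875] [226 226 226 226 226 226 226 229 229 231 230 228 228 227 229 228 228 227
 229 228 228 226 226 230 229 227 228 227 227 227 225]
0.09 [278.3646 104.5588] [227 226 226 225 225 227 226 228 228 227 229 227 228 207 167 187 174 220
 228 227 227 227 228 227 227 227 228 227 226 226 226]
0.04 [278.3708 151.6233] [217 218 219 218 218 219 220 222 221 221 218 219 220 143 143 171 141 213
 219 221 220 221 219 218 218 217 218 218 216 214 216]
0.025 [278.3725 164.8957] [217 216 215 217 217 217 218 217 215 216 219 165 169 191 203 210 203 198
 163 184 219 218 217 217 217 217 217 216 215 217 215]
0 [278.4042 188.6644] [208 208 210 211 210 212 211 211 212 204  66  27  25  39  41  40  45  38
  30  33 128 216 215 211 212 215 214 214 213 211 213]
-0.025 [278.3779 206.5997] [206 208 205 206 203 207 205 205 207 200  75  29  31  34  41  41  33  35
  31  33 140 208 207 209 207 209 210 209 209 206 208]
-0.04 [278.3794 218.4028] [206 199 202 205 207 205 205 207 205 205 202 122 121 147 156 162 159 149
 122 149 206 206 206 204 205 209 206 208 209 208 208]
-0.057 [278.3811 231.4124] [115 115 116 115 116 114 115 115 114 111 115  98  81  92  88  89  89  84
  80 111 114 113 117 114 117 109 114 116 113 158 198]
25.1083
```

```bash
python3 -c "
from station import *
print(ticket.finish_job())"
```

```text
the job is handed in; nothing more can be done
None
```

The nozzle is unplugged and let go, lying flat and straight inside the tray (checked from wrist-camera pixels after release). The sleeve is forward again, the foot, bowl and spatula were never touched, and the job was handed in at about 25 s of the 54 s limit.

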